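Hang the push block on the folding hook

TASK

Swing the folded hook of the tool rail fully out, square to the rail, and let go of it. Then tip the push block, which was left standing on its heel, over onto its rubber sole and let it come to rest on the bench, so that you can take it by its handle, and hang it on the hook by the opening of the handle, between the rail and the hook's upturned red tip; leave it hanging still and roughly level, sole down. Do not move the glue bottle, the sanding block or the wax tin.

Things in the scene. Friction and masses are not known exactly. Their poses are not given: they have to be found in the camera images.
- hook_arm (a joint): Angle of the folding hook about its upright hinge pin: 0 = folded flat along the rail, 1.571 = square out from the rail, against its stop. Starts between 0 and 0.25. Seen from above it opens clockwise. It turns stiffly (0.1 N m, so 1 N at the tip) and stays where it is left.
- hook_hinge (a point): Point on the hook's hinge pin, level with the middle of the bar, 255 mm above the bench. Turns with the hook: x points along the bar to the tip, z up. The bar is round steel, 10 mm thick, 130 mm long from pin to tip. The hinge lugs and pin reach 21 mm above and below this point and 11 mm around the pin. The rail's front face is 22 mm behind the pin.
- hook_tip (a point): Point on the hook's upturned tip, 12 mm above the middle of the bar and 10 mm below the tip's top (277 mm above the bench). The tip is an upright round red sleeve 14 mm thick. Even when folded it stands 27 mm above the rail's top edge, with free room on both sides of it above the rail. Axes as for hook_hinge.
- hook_seat (a point): Point on top of the hook's bar half-way along it (65 mm from pin and tip, 260 mm above the bench), where a thing should hang. The tip's top is 17 mm higher, the bar's underside 10 mm lower. Axes as for hook_hinge.
- tool_rail: Fixed oak rail, 420 mm long, 85 mm high (165 to 250 mm above the bench), 22 mm thick, on two steel posts. Origin on the bench under its mid-plane; the hook's pin is at x -80, y -33 mm. x runs along the rail as the folded hook points, the front faces -y. A serving board, fixed, hangs on a peg at x +190 mm (board 145 to 235 mm along x, peg out to 66 mm in front).
- push_grip (a point): Place to grip the push block: in the top bar of its handle, over the centre of mass, 14 mm below the bar's top and 26 mm above the opening. Axes: x to the block's nose, z from sole to handle, y across. The handle is a D of pale board 20 mm thick (y). Starts 90 mm above the bench, x up, z level (block on its heel); with the block on its sole it is 116 mm above the bench, z up.
- push_opening (a point): Point in the middle of the height of the opening in the push block's handle, 53 mm below push_grip along the block's z, same axes. The opening is 54 mm high here (27 up, 27 down; its roof is slightly arched, highest here), goes right through in y, and reaches 18 mm nose-ward and 60 mm heel-ward. Hung with the bar under this roof the block balances level.
- glue_bottle: White glue bottle with a black cap, standing, 60 mm across, 165 mm high; origin at the centre of its underside. Leave alone.
- sanding_block: Cork sanding block with a grey pad, 110 x 65 x 36 mm; origin at the centre of its underside. Leave alone.
- wax_tin: Steel wax tin, 84 mm across, 60 mm high; origin at the centre of its underside. Leave alone.
- push_knock (a point): Point on the handle-side face of the push block's sole, 7 mm from its nose end, mid-width; same axes as push_grip. With the block on its heel it is 193 mm above the bench; a level push of about 1 N here towards the sole (-z) tips the block after some 70 mm and it falls on its sole, nose ahead. While falling, the handle's front corner swings up to 186 mm above the bench.
- push_sole (a point): Centre of the underside of the push block's black rubber sole, same axes; 10 mm nose-ward of and 116 mm below push_grip. Sole: plywood slab 200 (x) by 70 (y) by 22 mm. The block is 130 mm high, about 0.42 kg, centre of mass 34 mm above the underside. The handle spans 100 mm heel-ward to 35 mm nose-ward of this point. It starts on its heel end, a foot 46 mm deep.

How it is judged:
By the outcome, as a careful person would: the job done as asked, in the order asked, and still so for the second after the job is handed in, with the robot touching nothing.
It also fails if it takes over 72 s, if anything falls off the work surface, if the arm or the gripper's body presses on something with over 40 N, if the wrist force passes 120 N, or if a joint passes its speed limit or range.

ROBOT

A 6-joint arm with a two-finger parallel gripper is mounted at the origin on the work surface. World frame = base frame: x ahead of the robot, y to its left, z up, the work surface at z = 0. Lengths are in m, angles in degrees, forces in N, time in s.
With the tool pointing down it reaches from about 0.25 to 0.725 m from the base axis. Payload 9.7 kg.
Tool frame: the origin (TCP) lies at the very end of the fingers, on their centre line; the grasp point (between the pads) lies 19 mm behind it; x points along the fingers, z is the direction in which the jaws open and shut, and the axes are right-handed (so a half turn about x gives the same grasp; the last joint's range is limited). The gripper opens to 85 mm and grips with 20 to 120 N. Pads are 22 mm wide; open, the fingers measure 114 mm over their backs; the gripper's body (76 mm by 85 mm) begins 54 mm behind the grasp point. The pads swing forward as they close: fully open they stand 13 mm farther back than shut.
Start: joints at [-72.651, 4.979, 10.078, 95.1, 0, 90], TCP at [0.164, -0.525, 0.231] pointing down, gripper open.
Joint ranges: [-179.16, 179.16], [-48.56, 103.87], [-65.8, 70.77], [-126.05, 130.52], [-82.76, 87.17], [-180, 180]. Speed limits (degrees/s): [127.2, 127.2, 147.25, 180, 180, 180].

INTERFACE

Orientations are given as [roll, pitch, yaw] about the fixed x, y, z axes, in that order (R = Rz(yaw) Ry(pitch) Rx(roll)).
In Python, from workcell import sensors, vision, job_done gives the robot as it stands.
- The arm moves only by the tool carry_out, never from a script. Its argument "increments" is a list of rows, each a list of 7 numbers: the turn, a rotation vector about the tool's x, y, z in degrees, then the shift along the tool's x, y, z in mm, then the opening in per cent of the stroke, from 0 (shut) to 100 (fully open). A call has 1 to 12 rows; each row shifts and turns the commanded pose from where the row before left it, along the tool's axes as they then stand; what a row does not reach is not made up. A row lasts 1/8 s, in which the tool goes at most 62.5 mm and 10.7 degrees, less where a joint would pass 70% of its speed; a pose out of reach is approached as far as the arm can. A call is refused whole if a number of a shift passes 62.5 or a number of a turn 10.7, either way. A call with a gripper value outside its range is refused whole. The fingers move at their own pace and stop on an object; "squeeze" is the grip in N (left out, the last holds). Time passes only in rows, so rows that do not move let the fingers close. It gives the time, the measured TCP pose, the force and the opening at its end, in the units of the state.
- sensors.get_obs(): the state, without advancing time (a new reading comes with each control period).
- vision.camera(name): name is "scene" or "side" or "wrist"; returns the picture (420x560x3 uint8, red, green, blue); there is no depth.
- vision.calibration(name): a dict with "camera_matrix" (3x3 intrinsics, pixels), "dist" ([k1, k2, p1, p2, k3] as OpenCV has them; the pictures are not rectified), "extrinsics" (4x4, takes a point from world to camera coordinates); the wrist camera has in their place "mount" (4x4, takes a point from camera to tool coordinates, whose origin is the TCP and whose axes are the tool frame's). Camera axes: x right, y up, looking along -z (the intrinsics and any distortion apply to the point x, -y, -z); pixel columns grow to the right and rows downward; lengths in m; the calibration is good to about 2 mm. A picture is of the moment at which its call begins: read the wrist's pose just before it. calibration takes no time and is no camera call.
- job_done(): hands the job in, once; it reports no verdict.
The state is a dict: "time": time; "q": joint angles; "qd": joint speeds; "joint_efforts": joint torques, N m; "ee_pos": TCP position; "tcp_rot": TCP orientation; "wrist_force": force on the tool from outside, world axes, zero at the start; "torque": the same for the moment, N m; "opening": finger opening in m.
Only numpy, scipy, OpenCV 4.12 (cv2) and the standard library are available. Lean on these libraries where they do the work, as an engineer would, in place of code of your own. Each camera call takes 0.05 s, during which the arm holds its last target.

## Working session

There is one attempt and no reset: what is moved stays moved. The work goes in short steps, Python scripts to look and compute and a tool call to move; the robot and the scene stay as the last step left them, time stands still between calls to the robot, and variables do not carry over. Pictures are saved under pics/ and viewed, and the job is handed in when it is done.

Besides the shell and the picture viewer there is one more tool, called after ">>>" as a command line: name --pt "numbers of a row" for each row, then --argument value for the rest. carry_out: Moves the arm, as the interface text tells. Its arguments: {"type":"object","properties":{"increments":{"type":"array"},"squeeze":{"type":"number"}},"required":["increments"]}

```bash
ls; mkdir -p pics
python3 - <<'E'
from workcell import sensors, vision
import cv2
print(sensors.get_obs())
for n in ["scene","side","wrist"]:
    im=vision.camera(n); cv2.imwrite(f"pics/{n}0.png",im[:,:,::-1]); print(n,vision.calibration(n))
E
```

```text
pics
{'time': 0.0, 'q': array([-7.26503999e+01,  5.01176537e+00,  1.00319704e+01,  9.51003737e+01,
       -7.04500532e-05,  9.00006618e+01]), 'qd': array([ 0.06716332,  0.0642938 , -0.02709759, -0.06039817, -0.00379467,
       -0.08234675]), 'joint_efforts': array([ 4.10454841e-04, -5.20387352e+01,  4.64803720e+01,  1.61914795e-02,
        8.82533777e-05, -4.31924150e-06]), 'ee_pos': array([ 0.16393589, -0.52473834,  0.23055445]), 'tcp_rot': array([-179.9489883 ,   89.91983127,  107.3999501 ]), 'wrist_force': array([0.71463071, 0.40621043, 0.07534662]), 'torque': array([ 0.05967813, -0.01514681,  0.04289562]), 'opening': 0.08540557182871229}
scene {'camera_matrix': array([[544.96708769,   0.        , 267.69291617],
       [  0.        , 544.96708769, 217.92347454],
       [  0.        ,   0.        ,   1.        ]]), 'dist': array([-0.15584036,  0.        ,  0.        ,  0.        ,  0.        ]), 'extrinsics': array([[ 0.11112056,  0.99364824, -0.01775912, -0.04629337],
       [-0.59671663,  0.08100004,  0.79835347,  0.2130087 ],
       [ 0.79472101, -0.07811632,  0.6019272 , -1.731
[... 497 characters left out ...]
72,  0.74713329, -1.25826201],
       [ 0.        ,  0.        ,  0.        ,  1.        ]])}
wrist {'camera_matrix': array([[303.30871862,   0.        , 279.44196584],
       [  0.        , 303.30871862, 213.79327076],
       [  0.        ,   0.        ,   1.        ]]), 'dist': array([-0.0102091,  0.       ,  0.       ,  0.       ,  0.       ]), 'mount': array([[ 3.70350785e-04,  2.86291413e-01, -9.58142521e-01,
        -1.42432917e-01],
       [-1.12133412e-03,  9.58142103e-01,  2.86290854e-01,
         7.32489720e-02],
       [ 9.99999303e-01,  9.68369860e-04,  6.75877010e-04,
        -4.57910422e-04],
       [ 0.00000000e+00,  0.00000000e+00,  0.00000000e+00,
         1.00000000e+00]])}
```

View pics/scene0.png

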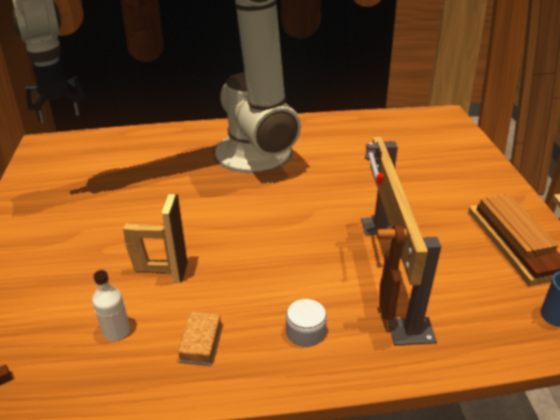

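View pics/side0.png

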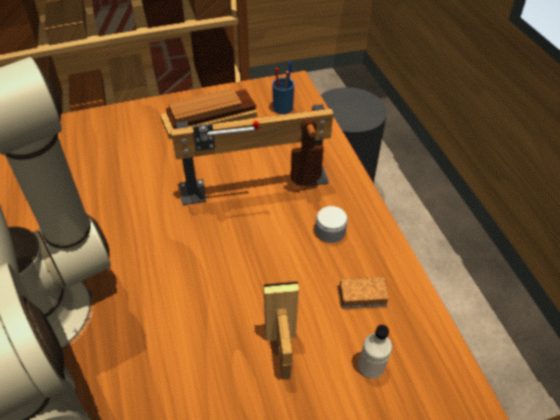

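View pics/wrist0.png

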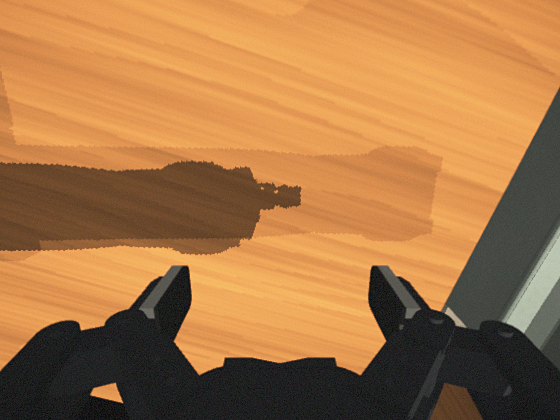

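Run:
```python
import cv2
def crop(n,o,x0,y0,x1,y1,s):
    im=cv2.imread(f"pics/{n}.png")[y0:y1,x0:x1]; im=cv2.resize(im,None,fx=s,fy=s,interpolation=cv2.INTER_CUBIC)
    for x in range((x0//20+1)*20,x1,20): cv2.line(im,((x-x0)*s,0),((x-x0)*s,6),(255,255,255),1); cv2.putText(im,str(x),((x-x0)*s-10,18),0,.4,(255,255,255),1)
    for y in range((y0//20+1)*20,y1,20): cv2.line(im,(0,(y-y0)*s),(6,(y-y0)*s),(255,255,255),1); cv2.putText(im,str(y),(8,(y-y0)*s+4),0,.4,(255,255,255),1)
    cv2.imwrite(f"pics/{o}.png",im)
crop("scene0","c1",340,120,450,350,2.6.__int__() if 0 else 2)
crop("scene0","c2",80,180,240,370,3)
crop("side0","c3",150,90,350,220,4)
crop("side0","c4",240,260,400,390,4)
crop("scene0","c5",350,130,450,230,6)
```

```text
(no output)
```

View pics/c2.png

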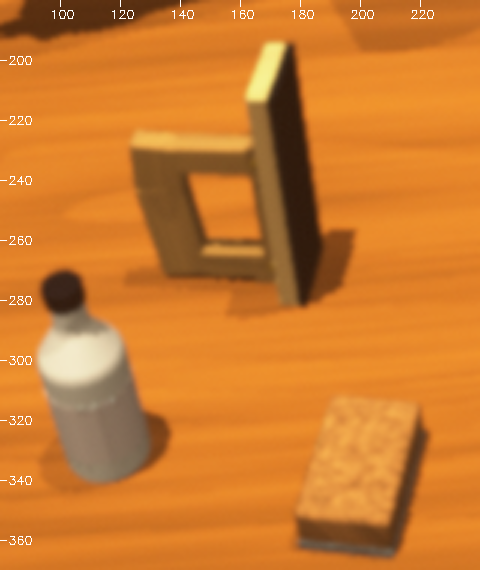

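View pics/c3.png

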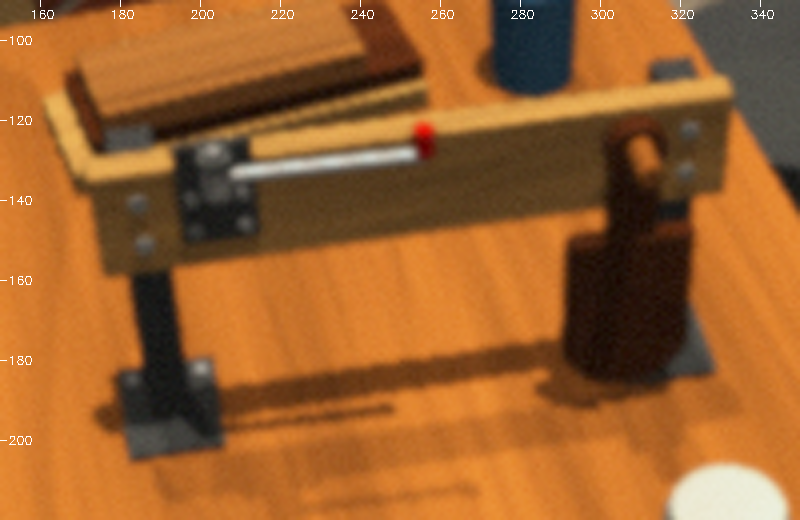

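View pics/c4.png

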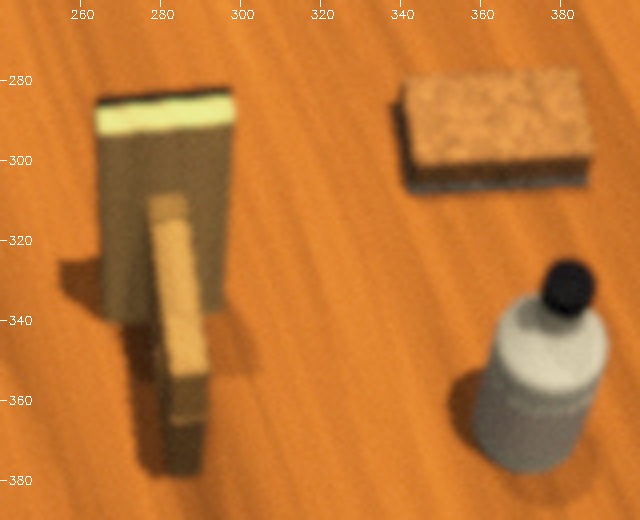

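View pics/c5.png

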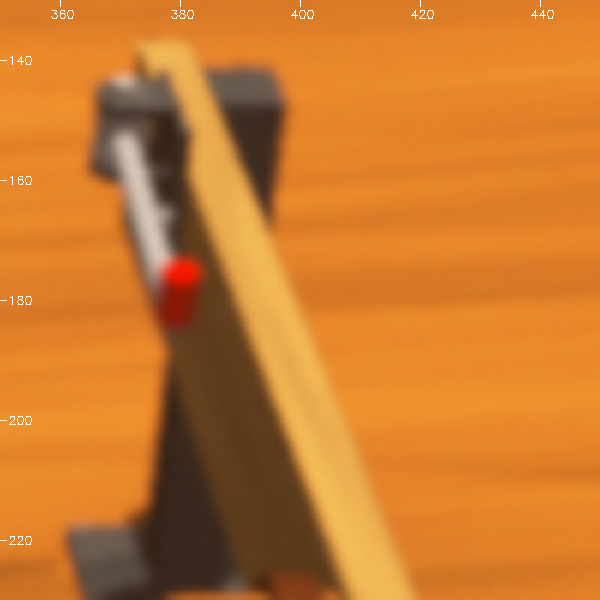

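View pics/c1.png

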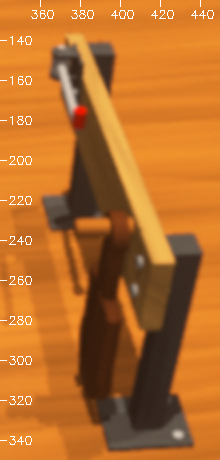

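The scene picture shows the block (handle left at 124–165 px, nose edge 162,213 / 168,194, sole facing right, +y). The rail is at (374,140)–(427,251) with the red tip at (380,175). The side picture shows the rail front at (172,135)–(332,113), red tip (256,122), and block nose edge (264,293)–(299,290). Now I'll fit the poses.

```bash
cat > h.py <<'E'
import numpy as np, cv2
from workcell import sensors, vision
from scipy.optimize import least_squares
from scipy.spatial.transform import Rotation as R
F=np.diag([1.,-1,-1])
def proj(n,P,obs=None):
    c=vision.calibration(n); P=np.atleast_2d(P).astype(float)
    if n=="wrist":
        o=obs or sensors.get_obs()
        T=np.eye(4); T[:3,:3]=R.from_euler('xyz',o['tcp_rot'],degrees=True).as_matrix(); T[:3,3]=o['ee_pos']
        E=np.linalg.inv(T@c['mount'])
    else: E=c['extrinsics']
    X=(P@E[:3,:3].T+E[:3,3])@F
    return cv2.projectPoints(X.reshape(-1,1,3),np.zeros(3),np.zeros(3),c['camera_matrix'],c['dist'])[0].reshape(-1,2)
def ray(n,px):
    c=vision.calibration(n);E=c['extrinsics']
    u=cv2.undistortPoints(np.array(px,float).reshape(1,1,2),c['camera_matrix'],c['dist']).ravel()
    d=E[:3,:3].T@np.array([u[0],-u[1],-1]); return -E[:3,:3].T@E[:3,3],d
def onz(n,px,z):
    o,d=ray(n,px); return o+d*(z-o[2])/d[2]
def fit(obs,f,x0):
    r=lambda p: np.concatenate([(proj(n,f(p,q))[0]-px) for n,q,px in obs])
    s=least_squares(r,x0,loss='soft_l1',f_scale=1.5); return s.x,r(s.x).reshape(-1,2)
def fr(p,q):
    c,s=np.cos(p[2]),np.sin(p[2]); return np.array([p[0]+c*q[0]-s*q[1],p[1]+s*q[0]+c*q[1],q[2]])
def see(n,o,box=None,s=1):
    ob=sensors.get_obs(); im=vision.camera(n)[:,:,::-1]
    if box: im=im[box[1]:box[3],box[0]:box[2]]
    im=cv2.resize(np.ascontiguousarray(im),None,fx=s,fy=s,interpolation=cv2.INTER_CUBIC)
    if box and s>1:
        for x in range((box[0]//20+1)*20,box[2],20): cv2.putText(im,str(x),((x-box[0])*s-10,12),0,.4,(255,255,255),1); cv2.line(im,((x-box[0])*s,14),((x-box[0])*s,20),(255,255,255),1)
        for y in range((box[1]//20+1)*20,box[3],20): cv2.putText(im,str(y),(0,(y-box[1])*s+4),0,.4,(255,255,255),1)
    cv2.imwrite(f"pics/{o}.png",im); return ob
E
python3 - <<'E'
from h import *
m=.001
rail=[("scene",(210,-11,250),(412.5,264)),("scene",(210,11,250),(427,251)),("scene",(-210,-11,250),(373,138)),("scene",(-210,11,250),(382,137)),
("side",(-210,-11,250),(172,135)),("side",(210,-11,250),(332,113)),("side",(210,-11,165),(331,137)),("side",(-210,-11,165),(176.5,158))]
rail=[(n,np.array(q)*m,px) for n,q,px in rail]
x,r=fit(rail,fr,[.4,.3,0]); print("rail",x,np.degrees(x[2]),r.round(1).tolist())
rp=x
tip=[("side",(0,0,277),(255.5,121)),("scene",(0,0,277),(380,174))]
for n,q,px in tip: 
    P=onz(n,px,.277); d=P[:2]-rp[:2]; c,s=np.cos(rp[2]),np.sin(rp[2]); print("tip",P,"in rail",c*d[0]+s*d[1],-s*d[0]+c*d[1])
def fb(p,q): # block frame x up; p: x,y of grip, angle of block z axis
    z=np.array([np.cos(p[2]),np.sin(p[2]),0]); y=np.cross(z,[0,0,1]); return np.array([p[0],p[1],.09])+q[0]*np.array([0,0,1])+q[1]*y+q[2]*z
blk=[("scene",(110,-35,-94),(162,213)),("scene",(110,35,-94),(168,194)),("scene",(-90,-10,14),(135,272)),
("side",(110,35,-94),(264,293)),("side",(110,-35,-94),(299,290)),("side",(-90,35,-94),(266,340)),("side",(-90,-35,-94),(296,338)),("side",(45,10,14),(285.5,354)),("side",(45,-10,14),(292,353))]
for sg in (1,-1):
    b=[(n,np.array(q)*m*[1,sg,1],px) for n,q,px in blk]
    x,r=fit(b,fb,[.4,-.3,-1.57]); print("blk",x,np.degrees(x[2]),r.round(1).tolist())
for n,px,nm,z in [("scene",(111,338),'bottle base front',0),("side",(383,335),'cap',.165),("scene",(101,277),'cap',.165),("side",(365,286),"sand",.036),("scene",(203,330),"sand",.036),("side",(332,217),"tin",.06),("scene",(307,314),"tin",.06)]: print(nm,onz(n,px,z).round(3))
E
```

```text
rail [ 0.6124893   0.24946486 -0.09133322] -5.233007951937583 [[2.2, -12.3], [-0.2, 0.3], [-0.0, -1.5], [0.1, -0.7], [-0.2, -1.0], [2.9, 0.5], [1.4, 1.7], [-0.1, 1.4]]
tip [0.60683746 0.21371467 0.277     ] in rail -0.0023676479680916655 -0.03611666039793692
tip [0.60687234 0.21350171 0.277     ] in rail -0.00231348960123568 -0.03632555838817206
blk [ 0.52188724 -0.3236533  -1.74917397] -100.22028590759179 [[-0.0, -0.6], [1.0, -0.4], [-3.4, 0.5], [0.5, -0.7], [0.0, -1.0], [-0.1, 0.5], [0.1, -0.6], [-2.5, 0.5], [1.0, 0.5]]
blk [ 0.53462739 -0.32673785 -1.86528777] -106.87311706577617 [[5.8, -13.1], [-11.1, 25.2], [-2.3, -1.8], [47.0, -2.9], [-22.7, 0.1], [40.6, -1.6], [-19.7, 0.4], [13.3, -0.3], [-3.2, 0.7]]
bottle base front [ 0.731 -0.367  0.   ]
cap [ 0.706 -0.368  0.165]
cap [ 0.72  -0.354  0.165]
sand [ 0.767 -0.173  0.036]
sand [ 0.762 -0.17   0.036]
tin [0.76  0.039 0.06 ]
tin [0.767 0.041 0.06 ]
```

Run:
```python
from h import *
m=.001
rail=[("scene",(210,-11,250),(415,251.5)),("scene",(210,11,250),(427,251)),("scene",(-210,-11,250),(373,138)),("scene",(-210,11,250),(382,137)),
("side",(-210,-11,250),(172,135)),("side",(210,-11,165),(331,137)),("side",(-210,-11,165),(176.5,158))]
rail=[(n,np.array(q)*m,px) for n,q,px in rail]
x,r=fit(rail,fr,[.4,.3,0]); print("rail",x,np.degrees(x[2]),r.round(1).tolist())
for px in [(202.5,127.5)]: 
  P=onz("side",px,.276);c,s=np.cos(x[2]),np.sin(x[2]);d=P[:2]-x[:2];print("pin",P,c*d[0]+s*d[1],-s*d[0]+c*d[1])
for px in [(371,144)]: 
  P=onz("scene",px,.276);c,s=np.cos(x[2]),np.sin(x[2]);d=P[:2]-x[:2];print("pin",P,c*d[0]+s*d[1],-s*d[0]+c*d[1])
o=sensors.get_obs(); print(R.from_euler('xyz',o['tcp_rot'],degrees=True).as_matrix().round(3))
```

```text
rail [ 0.61243825  0.24999836 -0.08884871] -5.0906561192145405 [[0.2, 0.1], [0.4, 0.2], [-0.0, -1.5], [0.1, -0.7], [-0.2, -1.0], [1.2, 1.4], [-0.2, 1.4]]
pin [0.47681086 0.22785715 0.276     ] -0.13312777943862886 -0.03408834232267731
pin [0.48197152 0.22866332 0.276     ] -0.12805901341283002 -0.032827432503002484
[[-0.     0.955  0.298]
 [ 0.001  0.298 -0.955]
 [-1.    -0.    -0.001]]
```

```bash
cat >> h.py <<'E'
def cur():
    o=sensors.get_obs(); return np.array(o['ee_pos']),R.from_euler('xyz',o['tcp_rot'],degrees=True)
def down(jaw):  # tool x down, tool z at yaw jaw
    z=np.array([np.cos(np.radians(jaw)),np.sin(np.radians(jaw)),0]); x=np.array([0,0,-1.]); y=np.cross(z,x)
    return R.from_matrix(np.column_stack([x,y,z]))
def plan(goals,op,start=None,step=.5):
    """goals: list of (pos,Rot,n)"""
    p,r=start or cur(); rows=[]
    for gp,gr,n in goals:
        gp=np.array(gp,float); p0=p;r0=r; rv=(r0.inv()*gr).as_rotvec()
        for k in range(1,n+1):
            tp=p0+(gp-p0)*k/n; tr=r0*R.from_rotvec(rv*k/n)
            a=np.round(np.degrees((r.inv()*tr).as_rotvec())/step)*step
            s=np.round(r.inv().apply(tp-p)*1000/step)*step
            rows.append([*a,*s,op]); p=p+r.apply(s/1000); r=r*R.from_rotvec(np.radians(a))
    for w in rows: print([float(v)+0 if v%1 else int(v) for v in w],end=",\n" if w is rows[-1] else ", ")
    return p,r
def st():
    o=sensors.get_obs(); Rm=R.from_euler('xyz',o['tcp_rot'],degrees=True).as_matrix()
    print('t',round(o['time'],2),'p',o['ee_pos'].round(4),'jaw',np.degrees(np.arctan2(Rm[1,2],Rm[0,2])).round(1),'down',Rm[2,0].round(4),'q',o['q'].round(1),'F',o['wrist_force'].round(1),'op',round(o['opening'],4))
E
python3 - <<'E'
from h import *
# two-stage to force rotation direction
p0,_=cur()
g=np.array([.607,.2136,.33])
plan([(p0+(g-p0)*.5,down(5.5),8),(g,down(83.4),8)],30)
E
```

```text
[-10, 0, 0, -6, 40, -36, 30], [-9.5, 0, 0, -6.5, 46, -28, 30], [-10, 0, 0, -6, 50, -20.5, 30], [-9.5, 0, 0, -6, 52.5, -11.5, 30], [-10, 0, 0, -6.5, 53.5, -2.5, 30], [-9.5, 0, 0, -6, 53.5, 7, 30], [-10, 0, 0, -6, 51.5, 15.5, 30], [-9.5, 0, 0, -6.5, 48, 24.5, 30], [-10, 0, 0, -6, 43.5, 32, 30], [-9.5, 0, 0, -6.5, 37, 38.5, 30], [-10, 0, 0, -6, 30.5, 45, 30], [-9.5, 0, 0, -6, 22, 49, 30], [-10, 0, 0, -6.5, 13.5, 52, 30], [-9.5, 0, 0, -6, 4.5, 53.5, 30], [-10, 0, 0, -6, -4.5, 53.5, 30], [-9.5, 0, 0, -6, -13.5, 52, 30],
```

>>> carry_out --pt "-10 0 0 -6 40 -36 30" --pt "-9.5 0 0 -6.5 46 -28 30" --pt "-10 0 0 -6 50 -20.5 30" --pt "-9.5 0 0 -6 52.5 -11.5 30" --pt "-10 0 0 -6.5 53.5 -2.5 30" --pt "-9.5 0 0 -6 53.5 7 30" --pt "-10 0 0 -6 51.5 15.5 30" --pt "-9.5 0 0 -6.5 48 24.5 30" --pt "-10 0 0 -6 43.5 32 30" --pt "-9.5 0 0 -6.5 37 38.5 30" --pt "-10 0 0 -6 30.5 45 30" --pt "-9.5 0 0 -6 22 49 30" --squeeze 20

```text
time: 1.65
ee_pos: [0.4971, 0.0308, 0.3054]
tcp_rot: [-117.7, 90.0, -73.1]
wrist_force: [0.5, -1.2, 0.4]
opening: 0.0256
```

>>> carry_out --pt "-10 0 0 -6.5 13.5 52 30" --pt "-9.5 0 0 -6 4.5 53.5 30" --pt "-10 0 0 -6 -4.5 53.5 30" --pt "-9.5 0 0 -6 -13.5 52 30" --pt "0 0 0 0 0 0 30" --pt "0 0 0 0 0 0 30"

```text
time: 2.4
ee_pos: [0.6067, 0.2134, 0.329]
tcp_rot: [121.5, 89.9, -155.2]
wrist_force: [-0.3, -0.1, -0.3]
opening: 0.0256
```

Run:
```python
from h import *
st(); o=see("wrist","w1"); see("side","s1",(150,60,350,210),4)
for P in [(.607,.2136,.277),(.4795,.2283,.276)]: print(proj("wrist",P,o))
st()
```

```text
t 2.4 p [0.6067 0.2134 0.329 ] jaw 83.3 down -1.0 q [ 19.4  23.8  44.2 110.4  -0.   26.1] F [-0.3 -0.1 -0.3] op 0.0256
[[279.02143984 234.78951344]]
[[278.28357583  22.02121183]]
t 2.5 p [0.6063 0.2125 0.3305] jaw 83.3 down -1.0 q [ 19.3  23.7  44.1 110.4  -0.   26.1] F [0.2 0.3 0.5] op 0.0256
```

View pics/w1.png

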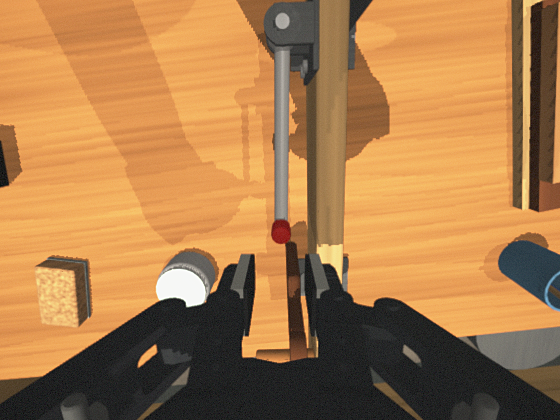

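View pics/s1.png

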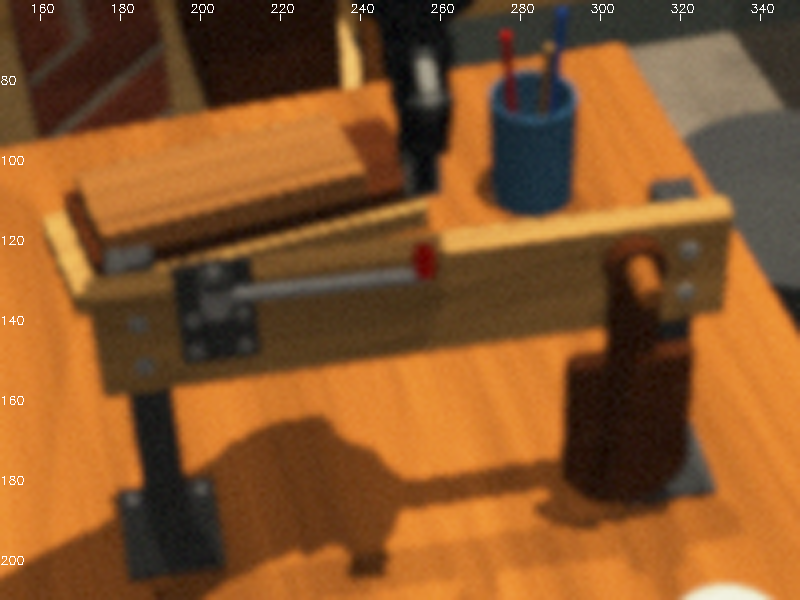

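Wrist view: tip at (281,231), pin at (283,20), within 2–3 mm of what I fitted. The fingers straddle the tip line, so I'll descend.

>>> carry_out --pt "0 0 0 15 2 1 30" --pt "0 0 0 20 0 0 30" --pt "0 0 0 20 0 0 30" --pt "0 0 0 16 0 0 30" --pt "0 0 0 0 0 0 22" --pt "0 0 0 0 0 0 22"

```text
time: 3.25
ee_pos: [0.6047, 0.214, 0.2604]
tcp_rot: [-63.8, 89.9, 19.5]
wrist_force: [-0.2, -1.0, 0.4]
opening: 0.0188
```

Run:
```python
from h import *
st(); o=see("wrist","w2"); see("side","s2",(180,60,340,180),4)
```

```text
t 3.25 p [0.6047 0.214  0.2604] jaw 83.3 down -1.0 q [ 19.5  19.2  30.  100.7  -0.   26.2] F [-0.2 -1.   0.4] op 0.0188
```

View pics/w2.png

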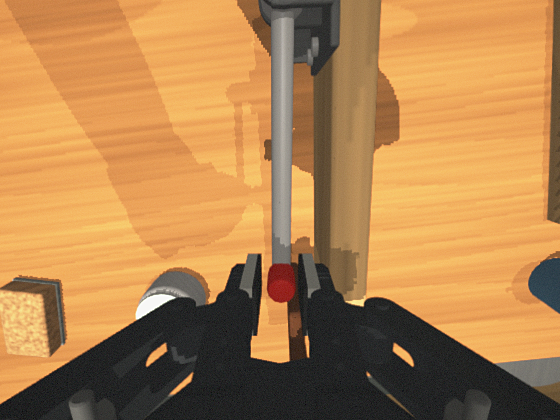

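View pics/s2.png

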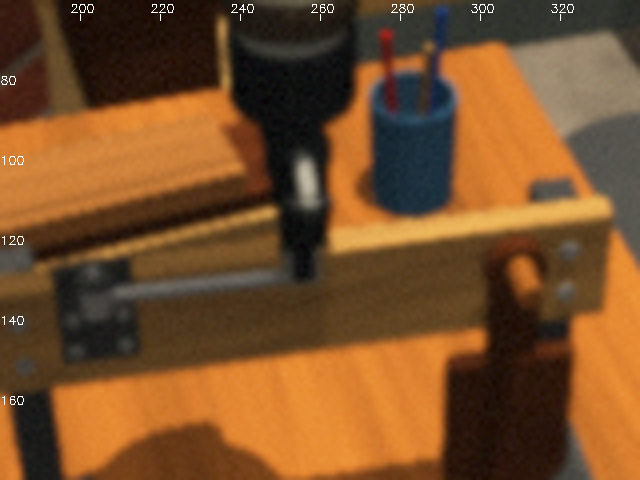

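The red tip (282,283) sits between the pads, so I'll swing the hook along the arc.

>>> carry_out --pt "0 0 0 2 0 0 22" --pt "8 0 0 0 1 -18 22" --pt "8 0 0 0 1.5 -18 22" --pt "8 0 0 0 1 -18 22" --pt "8 0 0 0 1.5 -18 22" --pt "8 0 0 0 1 -18 22" --pt "8 0 0 0 1.5 -18 22" --pt "8 0 0 0 1 -18 22" --pt "8 0 0 0 1.5 -18 22" --pt "8 0 0 0 1 -18 22" --pt "8 0 0 0 1.5 -18 22" --pt "0 0 0 0 0 0 22"

```text
time: 4.85
ee_pos: [0.4838, 0.1005, 0.2575]
tcp_rot: [8.5, 89.9, 11.9]
wrist_force: [-0.7, 0.5, 0.7]
opening: 0.0187
```

Run:
```python
from h import *
st(); o=see("wrist","w3")
```

```text
t 4.85 p [0.4838 0.1005 0.2575] jaw 3.4 down -1.0 q [11.7 -2.1  5.8 97.8  0.  98.3] F [-0.7  0.5  0.7] op 0.0187
```

View pics/w3.png

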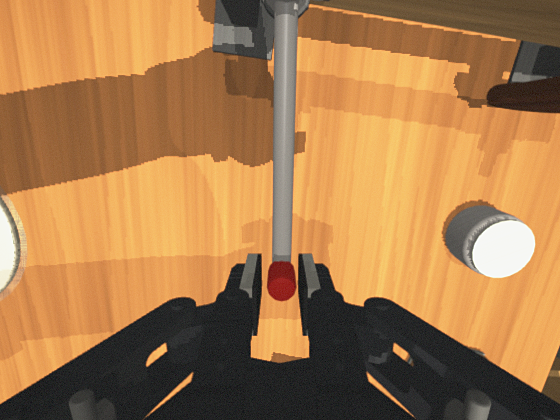

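>>> carry_out --pt "4 0 0 0 0.5 -9 22" --pt "4 0 0 0 0.5 -9 22" --pt "0.5 0 0 0 0 -2 22" --pt "0 0 0 0 0 -1 22" --pt "0 0 0 0 0 0 22"

```text
time: 5.52
ee_pos: [0.4654, 0.1013, 0.2568]
tcp_rot: [-2.5, 89.8, -7.5]
wrist_force: [8.6, -0.8, -1.6]
opening: 0.0187
```

>>> carry_out --pt "0 0 0 0 0 -1 22" --pt "0 0 0 0 0 0 22"

```text
time: 5.78
ee_pos: [0.4652, 0.1014, 0.2568]
tcp_rot: [-1.7, 89.7, -6.7]
wrist_force: [13.9, -0.9, -2.6]
opening: 0.0185
```

>>> carry_out --pt "0 0 0 0 0 -1 22" --pt "0 0 0 0 0 0 22"

```text
time: 6.02
ee_pos: [0.465, 0.1014, 0.2569]
tcp_rot: [-1.6, 89.6, -6.6]
wrist_force: [18.6, -1.7, -3.3]
opening: 0.0188
```

Position stalled while the force rose to 18 N, so the hook is on its stop. I'll back off to mid-play, rise clear and check.

>>> carry_out --pt "0 0 0 0 0 4 22" --pt "0 0 0 0 0 1 28" --pt "0 0 0 -10 0 0 28" --pt "0 0 0 -20 0 0 28" --pt "0 0 0 -30 0 0 28" --pt "0 0 0 -40 0 0 28" --pt "0 0 0 0 0 0 28"

```text
time: 6.9
ee_pos: [0.4665, 0.1013, 0.3603]
tcp_rot: [18.4, 89.7, 13.3]
wrist_force: [0.7, 0.3, -0.2]
opening: 0.0242
```

Run:
```python
from h import *
st(); o=see("wrist","w4"); see("scene","sc4",(80,120,460,360),2); see("side","s4",(150,80,350,230),4)
h=np.array([.4795,.2283,.255]);
for P in [(.4795,.2283,.276),(.468,.0995,.277)]: print(proj("wrist",P,o))
st()
```

```text
t 6.9 p [0.4665 0.1013 0.3603] jaw -5.1 down -1.0 q [ 1.220e+01 -1.000e-01  1.970e+01  1.095e+02  0.000e+00  1.073e+02] F [ 0.7  0.3 -0.2] op 0.0242
[[281.04131652  39.07634987]]
[[280.99580447 223.37164771]]
t 7.05 p [0.4661 0.1012 0.3565] jaw -5.1 down -1.0 q [ 1.220e+01 -1.000e-01  1.930e+01  1.093e+02  0.000e+00  1.074e+02] F [ 0.4  0.3 -0.6] op 0.0238
```

View pics/w4.png

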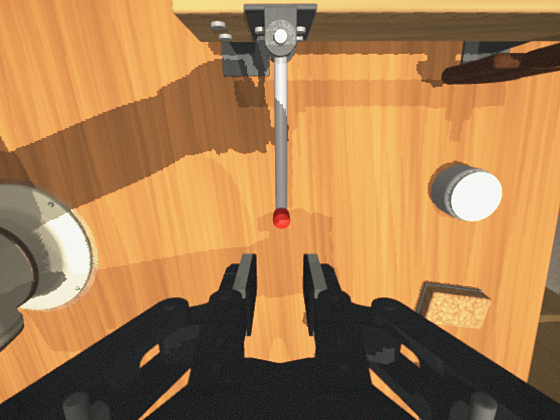

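View pics/s4.png

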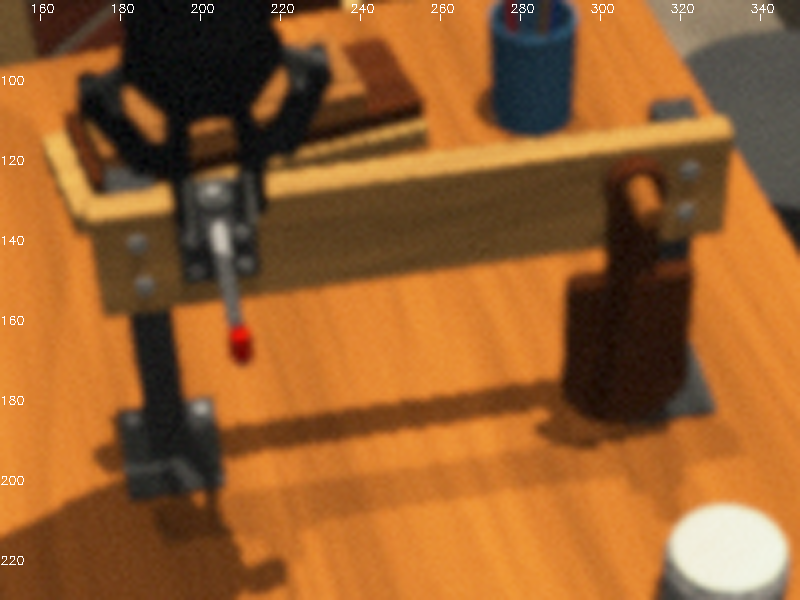

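View pics/sc4.png

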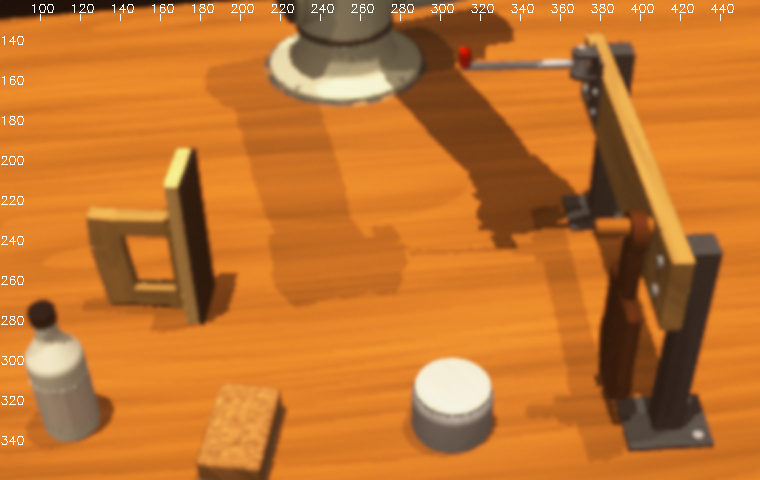

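Hook is square: pin (280,37), tip (281,217) in the wrist view, in line with the jaws' normal. Next is tipping the block.

Run:
```python
from h import *
plan([((.5345,-.2537,.33),down(-10.2),8),((.5345,-.2537,.19),down(-10.2),4)],0)
```

```text
[0.5, 0, 0, 3.5, -43.5, 12.5, 0], [1, 0, 0, 3, -43, 13, 0], [0.5, 0, 0, 3.5, -43.5, 13.5, 0], [0.5, 0, 0, 3, -43, 14, 0], [0.5, 0, 0, 3.5, -42.5, 14.5, 0], [1, 0, 0, 3.5, -43, 14.5, 0], [0.5, 0, 0, 3, -42.5, 15.5, 0], [0.5, 0, 0, 3.5, -42, 16, 0], [0, 0, 0, 35, 0, 0, 0], [0, 0, 0, 35, 0, 0, 0], [0, 0, 0, 35, 0, 0, 0], [0, 0, 0, 35, 0, 0, 0],
```

>>> carry_out --pt "0.5 0 0 3.5 -43.5 12.5 0" --pt "1 0 0 3 -43 13 0" --pt "0.5 0 0 3.5 -43.5 13.5 0" --pt "0.5 0 0 3 -43 14 0" --pt "0.5 0 0 3.5 -42.5 14.5 0" --pt "1 0 0 3.5 -43 14.5 0" --pt "0.5 0 0 3 -42.5 15.5 0" --pt "0.5 0 0 3.5 -42 16 0" --pt "0 0 0 35 0 0 0" --pt "0 0 0 35 0 0 0" --pt "0 0 0 0 0 0 0"

```text
time: 8.43
ee_pos: [0.5331, -0.2532, 0.2567]
tcp_rot: [164.3, 89.6, 154.2]
wrist_force: [-0.1, 0.4, 0.7]
opening: 0.0002
```

Run:
```python
from h import *
st(); o=see("wrist","w5"); see("side","s5",(200,200,400,390),3)
```

```text
t 8.43 p [ 0.5331 -0.2532  0.2567] jaw -10.2 down -1.0 q [-25.4  11.8  20.6  99.2   0.   74.7] F [-0.1  0.4  0.7] op 0.0002
```

View pics/w5.png

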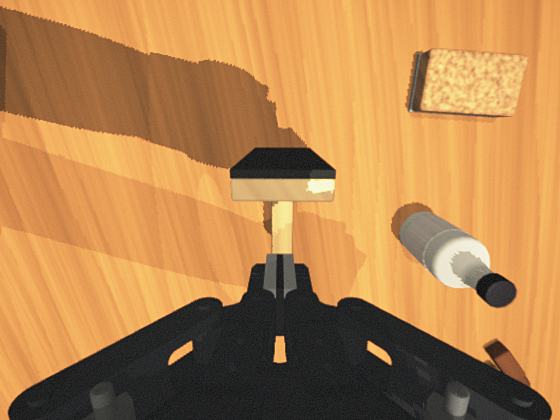

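View pics/s5.png

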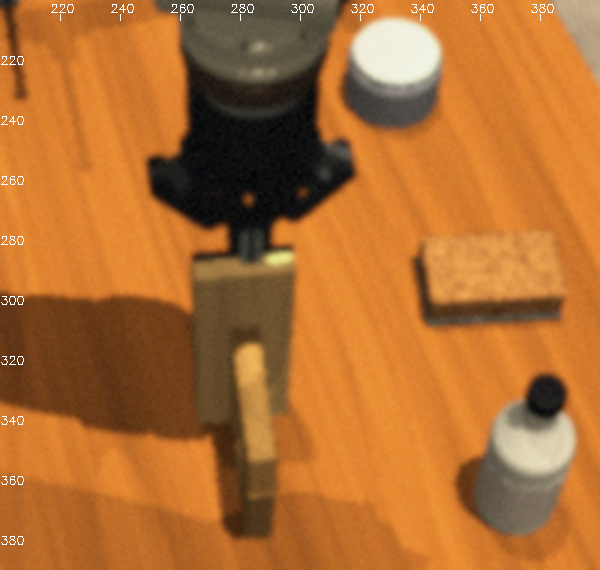

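Run:
```python
from h import *
z=np.radians(-100.2);zd=np.array([np.cos(z),np.sin(z),0]);yd=np.cross(zd,[0,0,1]);g=np.array([.522,-.3237,.09])
for q in [(110,35,-94),(110,-35,-94)]: print(proj("wrist",g+(q[0]*np.array([0,0,1])+q[1]*yd+q[2]*zd)/1000))
```

```text
[[229.23458884 199.87893917]]
[[330.58228025 199.8859803 ]]
```

The block's nose edge appears at (231..335, 200) against a predicted 229..331, so it's aligned. Descend and push.

>>> carry_out --pt "0 0 0 33 0 2 0" --pt "0 0 0 33 0 0 0" --pt "0 0 0 0 0 0 0" --pt "0 0 0 0 6 0 0" --pt "0 0 0 0 8 0 0" --pt "0 0 0 0 8 0 0" --pt "0 0 0 0 8 0 0" --pt "0 0 0 0 8 0 0" --pt "0 0 0 0 8 0 0" --pt "0 0 0 0 8 0 0"

```text
time: 9.78
ee_pos: [0.5461, -0.2004, 0.1942]
tcp_rot: [165.8, 90.0, 155.7]
wrist_force: [-0.7, -1.0, -1.1]
opening: 0.0001
```

Run:
```python
from h import *
st(); see("side","s6",(200,200,400,390),3)
```

```text
t 9.78 p [ 0.5461 -0.2004  0.1942] jaw -10.1 down -1.0 q [-20.2   8.8  10.1  91.4   0.   80. ] F [-0.7 -1.  -1.1] op 0.0001
```

View pics/s6.png

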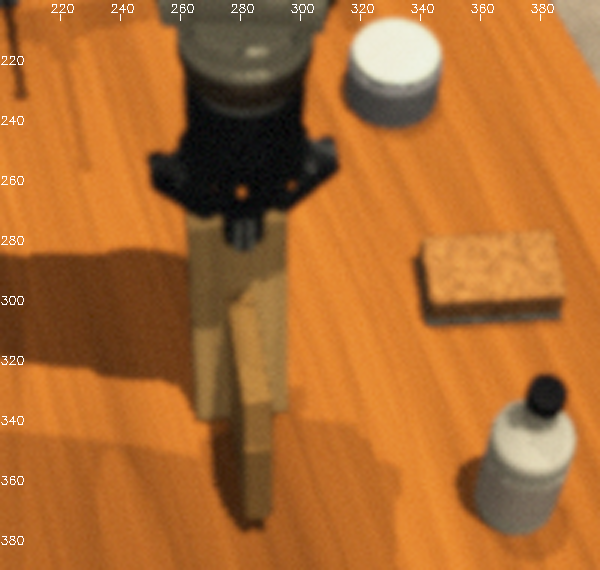

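>>> carry_out --pt "0 0 0 1 8 0 0" --pt "0 0 0 1 8 0 0" --pt "0 0 0 0 8 0 0" --pt "0 0 0 0 4 0 0"

```text
time: 10.32
ee_pos: [0.5511, -0.1728, 0.1923]
tcp_rot: [77.0, 90.0, 66.8]
wrist_force: [0.7, 0.4, 0.1]
opening: -0.0001
```

Run:
```python
from h import *
st(); see("side","s7",(200,200,400,390),3)
```

```text
t 10.32 p [ 0.5511 -0.1728  0.1923] jaw -10.1 down -1.0 q [-17.4   8.1   9.2  91.1   0.   82.7] F [0.7 0.4 0.1] op -0.0001
```

View pics/s7.png

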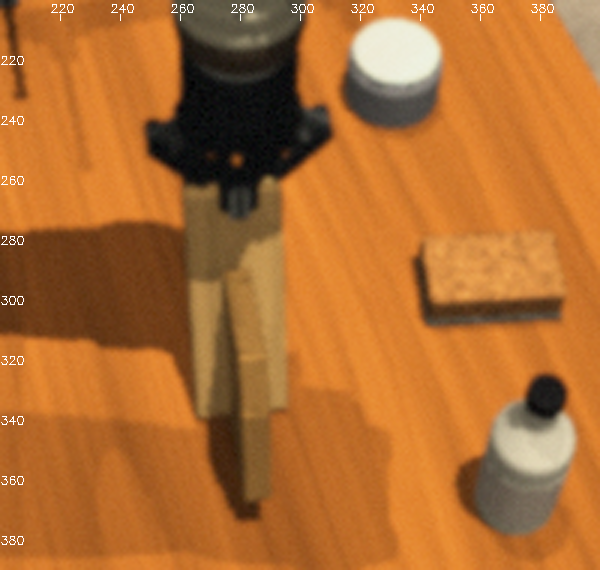

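Close to balance. A few small pushes more, then up.

>>> carry_out --pt "0 0 0 0 4 0 0" --pt "0 0 0 0 0 0 0" --pt "0 0 0 0 0 0 0"

```text
time: 10.75
ee_pos: [0.5516, -0.1696, 0.1923]
tcp_rot: [-144.4, 90.0, -154.6]
wrist_force: [0.3, 0.3, 0.7]
opening: 0.0002
```

Run:
```python
from h import *
st(); see("side","s8",(200,200,400,390),3)
```

```text
t 10.75 p [ 0.5516 -0.1696  0.1923] jaw -10.2 down -1.0 q [-17.1   8.1   9.1  91.1  -0.   83.1] F [0.3 0.3 0.7] op 0.0002
```

View pics/s8.png

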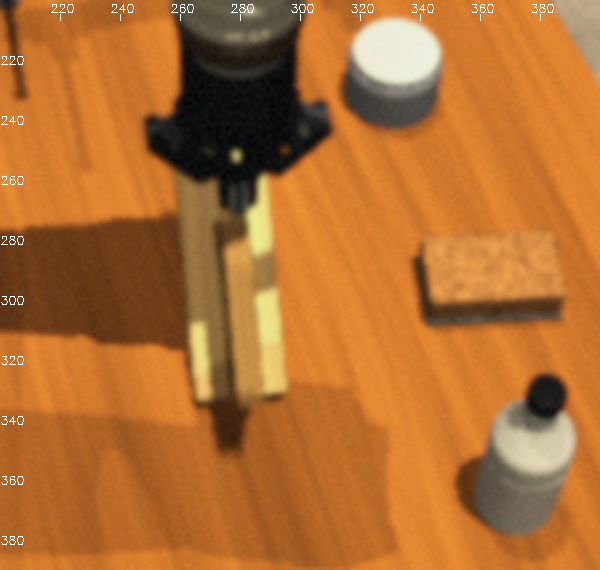

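It's over. Raise, let it settle, and look.

>>> carry_out --pt "0 0 0 -30 0 0 50" --pt "0 0 0 -40 -20 0 50" --pt "0 0 0 -40 -30 0 50" --pt "0 0 0 -20 -30 0 50" --pt "0 0 0 0 0 0 50" --pt "0 0 0 0 0 0 50"

```text
time: 11.55
ee_pos: [0.5376, -0.248, 0.3214]
tcp_rot: [152.2, 89.9, 142.0]
wrist_force: [0.1, 0.2, -1.4]
opening: 0.0429
```

Run:
```python
from h import *
st(); see("wrist","w9"); see("side","s9",(220,220,400,390),4);see("scene","sc9",(100,180,240,320),4)
```

```text
t 11.55 p [ 0.5376 -0.248   0.3214] jaw -10.2 down -1.0 q [-24.8  14.6  31.4 106.8   0.   75.4] F [ 0.1  0.2 -1.4] op 0.0429
```

View pics/w9.png

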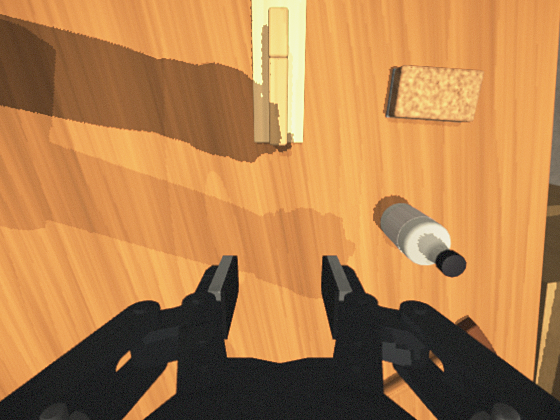

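View pics/s9.png

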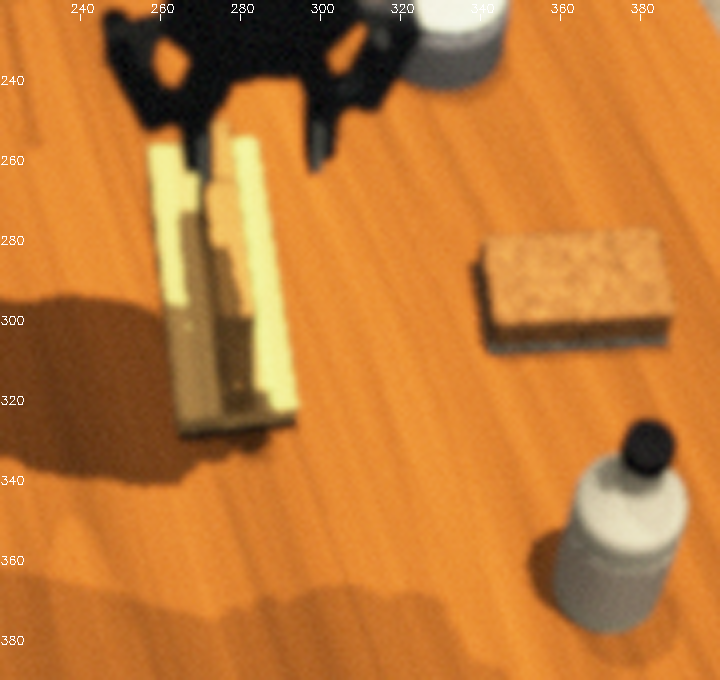

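View pics/sc9.png

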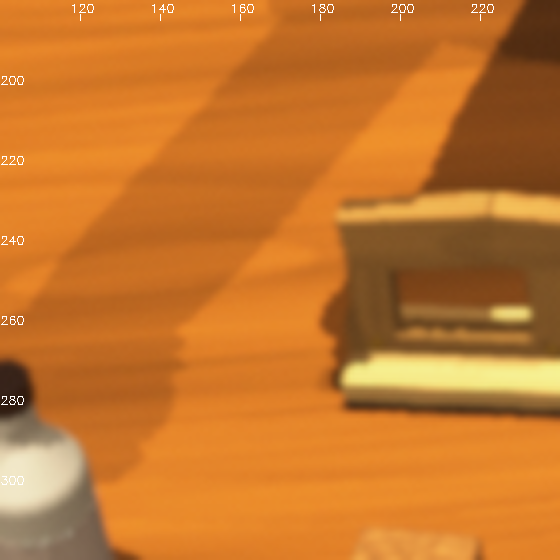

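```bash
cat >> h.py <<'E'
def fs(p,q,gz=.116):
    c,s=np.cos(p[2]),np.sin(p[2]); return np.array([p[0]+c*q[0]-s*q[1],p[1]+s*q[0]+c*q[1],gz+q[2]])
E
python3 - <<'E'
from h import *
ob=sensors.get_obs()
b=[("scene",(-90,-35,-94),(185.5,277)),("side",(-90,35,-94),(264.5,327)),("side",(-90,-35,-94),(294,323)),("wrist",(-90,35,-94),(254,143)),("wrist",(-90,-35,-94),(303,143)),("scene",(0,-10,14),(222,234)),("wrist",(110,35,-94),(252,-50))][:6]
b=[(n,np.array(q)*.001,px) for n,q,px in b]
x,r=fit(b,fs,[.55,-.1,1.39]); print(x,np.degrees(x[2]),r.round(1).tolist())
print(proj("wrist",fs(x,np.array([0,0,.014])),ob),proj("scene",fs(x,np.array([0,0,.014]))))
E
```

```text
[ 0.56089679 -0.11338485  1.3834009 ] 79.26303308065053 [[-0.4, -1.7], [0.1, -2.7], [0.8, -1.5], [-0.0, 0.3], [0.2, 0.8], [0.1, -1.0]]
[[278.99420744  58.25685415]] [[222.7763248  230.21996346]]
```

Run:
```python
from h import *
plan([((.561,-.1134,.19),down(-10.7),5)],55)
```

```text
[0, 0, 0, 26.5, 27, 0, 55], [0, 0, 0, 26, 27.5, 0, 55], [0.5, 0, 0, 26.5, 27, 0, 55], [0, 0, 0, 26, 27.5, -0.5, 55], [0, 0, 0, 26.5, 27, 0, 55],
```

>>> carry_out --pt "0 0 0 26.5 27 0 55" --pt "0 0 0 26 27.5 0 55" --pt "0.5 0 0 26.5 27 0 55" --pt "0 0 0 26 27.5 -0.5 55" --pt "0 0 0 26.5 27 0 55" --pt "0 0 0 0 0 0 55"

```text
time: 12.45
ee_pos: [0.5605, -0.112, 0.1883]
tcp_rot: [176.4, 89.8, 166.0]
wrist_force: [-0.8, 0.3, -0.0]
opening: 0.0469
```

Run:
```python
from h import *
st(); o=see("wrist","w10"); see("scene","sc10",(140,160,300,300),4)
x=[.5609,-.1134,1.3834]
for q in [(0,0,14),(110,35,-94),(110,-35,-94),(45,10,10),(45,-10,10)]: print(q,proj("wrist",fs(x,np.array(q)*.001),o))
```

```text
t 12.45 p [ 0.5605 -0.112   0.1883] jaw -10.5 down -1.0 q [-11.3   7.5   8.1  90.8   0.   89.2] F [-0.8  0.3 -0. ] op 0.0469
(0, 0, 14) [[280.72238514 233.96217837]]
(110, 35, -94) [[244.22102265  84.38078605]]
(110, -35, -94) [[318.36385469  84.62719633]]
(45, 10, 10) [[266.22577948 169.21428566]]
(45, -10, 10) [[295.85255335 169.33650117]]
```

View pics/w10.png

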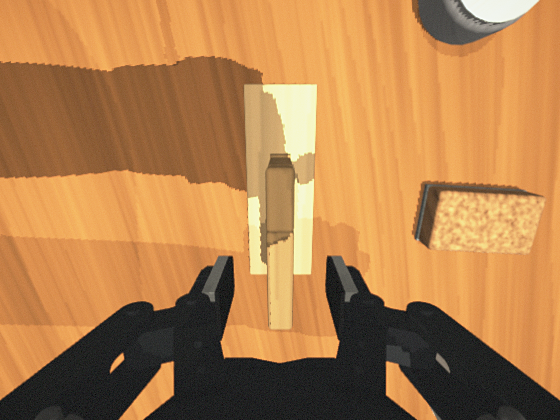

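View pics/sc10.png

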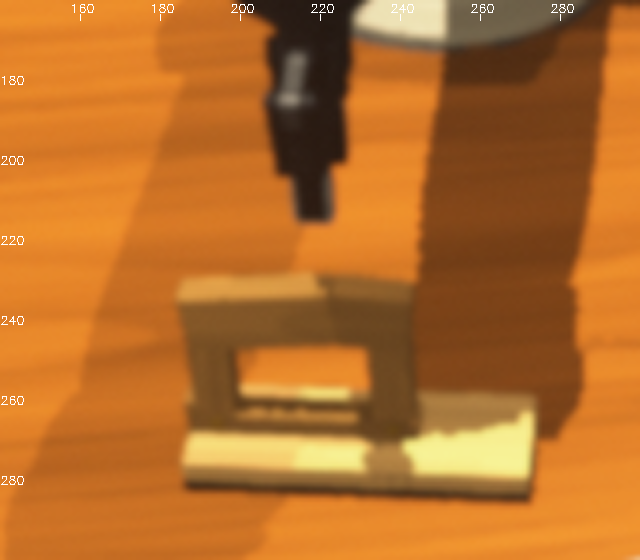

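The block lies on its sole with nose corners (245,84) and (317,84), matching the fit to 1 px. Descend and grip.

>>> carry_out --pt "0 0 0 25 -1.5 0 55" --pt "0 0 0 30 0 0 55" --pt "0 0 0 25 0 0 55" --pt "0 0 0 8.5 0 0 55" --pt "0 0 0 0 0 0 20" --pt "0 0 0 0 0 0 10" --pt "0 0 0 0 0 0 10" --pt "0 0 0 0 0 0 10" --squeeze 50

```text
time: 13.55
ee_pos: [0.5616, -0.1161, 0.1034]
tcp_rot: [-15.4, 89.9, -26.1]
wrist_force: [-0.9, -1.5, 6.9]
opening: 0.0192
```

>>> carry_out --pt "0 0 0 -10 0 0 10" --pt "0 0 0 -20 0 0 10" --pt "0 0 0 0 0 0 10"

```text
time: 13.92
ee_pos: [0.562, -0.1159, 0.1337]
tcp_rot: [3.0, 89.9, -7.6]
wrist_force: [0.9, 0.3, -3.3]
opening: 0.0189
```

Run:
```python
from h import *
st(); o=see("wrist","w11"); see("scene","sc11",(140,160,300,300),4)
```

```text
t 13.93 p [ 0.562  -0.1159  0.1337] jaw -10.6 down -1.0 q [-11.7   7.2   1.7  84.4   0.   89. ] F [ 0.9  0.3 -3.3] op 0.0189
```

View pics/w11.png

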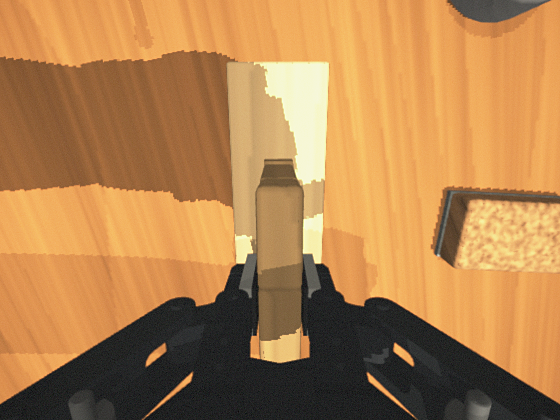

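View pics/sc11.png

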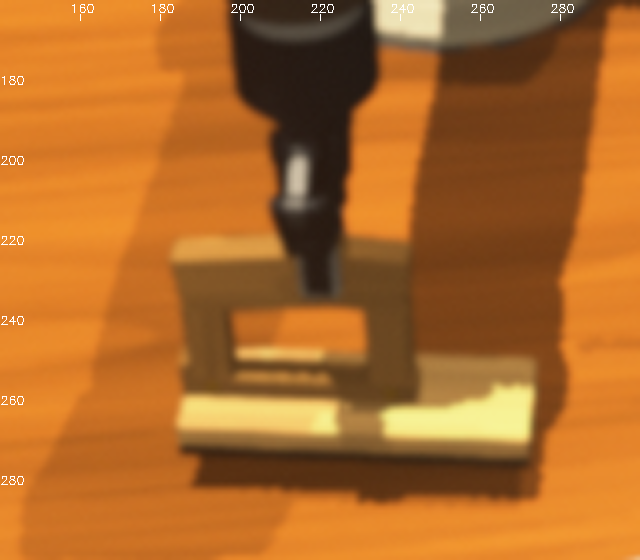

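Lifted level, with the handle held at the right place. Next I'll plan the move to a pre-entry pose in front of the hook tip.

Run:
```python
from h import *
p,_=cur()
# check nose edge prediction: grip offset d along tool y
o=sensors.get_obs()
g=p+R.from_euler('xyz',o['tcp_rot'],degrees=True).apply([-.0126,.0025,0]); 
for q in [(110,35,-94),(110,-35,-94),(45,10,10),(45,-10,10)]: print(q,proj("wrist",fs([g[0],g[1],np.radians(-10.6+90)],np.array(q)*.001,g[2]),o))
plan([([.55,-.1,.25],down(8),3),([.51,-.05,.304],down(45),4),([.456,.029,.304],down(84.9),5)],10)
```

```text
(110, 35, -94) [[227.14654782  63.05436895]]
(110, -35, -94) [[331.26999882  62.82510085]]
(45, 10, 10) [[254.43464482 190.55161785]]
(45, -10, 10) [[304.04485726 190.46235458]]
[-6, 0, 0, -39.5, 4.5, -4.5, 10], [-6.5, 0, 0, -39.5, 5, -4.5, 10], [-6, 0, 0, -39, 5.5, -3.5, 10], [-9.5, 0, 0, -13.5, 13.5, -8, 10], [-9, 0, 0, -13.5, 15, -6, 10], [-9.5, 0, 0, -13.5, 15.5, -3.5, 10], [-9, 0, 0, -13.5, 16, -0.5, 10], [-8, 0, 0, 0, 19, 3.5, 10], [-8, 0, 0, 0, 18, 6, 10], [-8, 0, 0, 0, 17, 8.5, 10], [-8, 0, 0, 0, 16, 11, 10], [-8, 0, 0, 0, 14, 13, 10],
```

>>> carry_out --pt "-6 0 0 -39.5 4.5 -4.5 10" --pt "-6.5 0 0 -39.5 5 -4.5 10" --pt "-6 0 0 -39 5.5 -3.5 10" --pt "-9.5 0 0 -13.5 13.5 -8 10" --pt "-9 0 0 -13.5 15 -6 10" --pt "-9.5 0 0 -13.5 15.5 -3.5 10" --pt "-9 0 0 -13.5 16 -0.5 10" --pt "-8 0 0 0 19 3.5 10" --pt "-8 0 0 0 18 6 10" --pt "-8 0 0 0 17 8.5 10" --pt "-8 0 0 0 16 11 10" --pt "-8 0 0 0 14 13 10"

```text
time: 15.52
ee_pos: [0.4557, 0.0297, 0.3033]
tcp_rot: [93.0, 89.9, 178.1]
wrist_force: [0.5, 0.9, -5.3]
opening: 0.019
```

>>> carry_out --pt "0 0 0 0 0 0 10" --pt "0 0 0 0 0 0 10"

```text
time: 15.78
ee_pos: [0.4563, 0.0289, 0.3038]
tcp_rot: [117.8, 90.0, -157.4]
wrist_force: [1.2, -0.9, -4.6]
opening: 0.019
```

Run:
```python
from h import *
st(); o=see("wrist","w12"); see("scene","sc12",(230,80,430,230),4); see("side","s12",(120,60,320,260),3)
```

```text
t 15.78 p [0.4563 0.0289 0.3038] jaw 84.7 down -1.0 q [  3.6  -5.3   8.  103.4  -0.    8.9] F [ 1.2 -0.9 -4.6] op 0.019
```

View pics/w12.png

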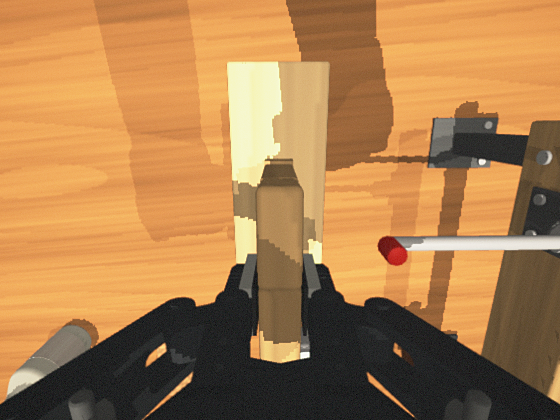

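View pics/sc12.png

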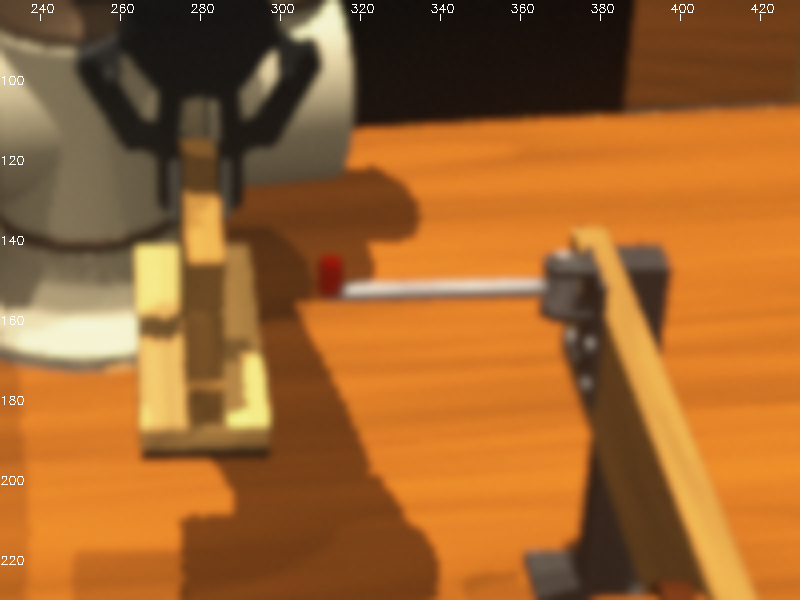

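View pics/s12.png

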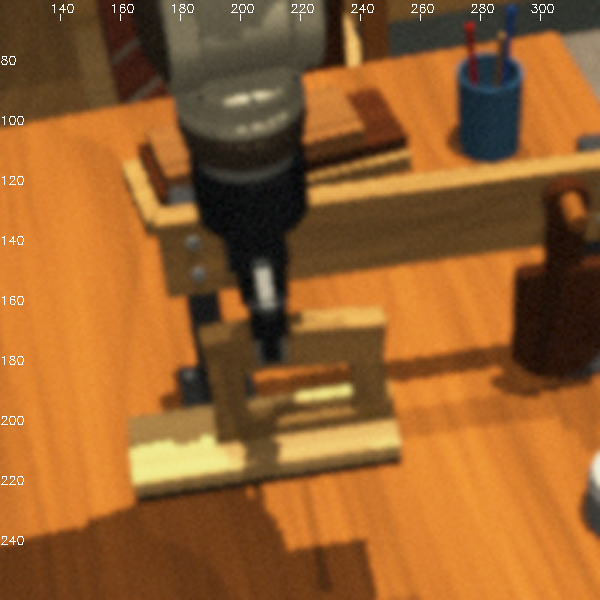

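```bash
cat >> h.py <<'E'
def wz(px,z,o=None):
    f=lambda a: proj("wrist",[a[0],a[1],z],o)[0]-px
    return least_squares(f,[.47,.1]).x
E
python3 - <<'E'
from h import *
o=sensors.get_obs()
print("tip",wz((398,256),.277,o),"bar",wz((555,243),.255,o),wz((430,243),.255,o))
print("scene tip",onz("scene",(312.5,145),.277), proj("scene",[[.4678,.1005,.277],[.4795,.2283,.276]]), proj("side",[[.4678,.1005,.277]]))
E
```

```text
tip [0.46783507 0.10077961] bar [0.4792001  0.21657467] [0.4710802  0.13075303]
scene tip [0.47113137 0.09840489 0.277     ] [[313.16432732 144.2026106 ]
 [370.54892322 143.46905441]] [[209.48140633 161.81114294]]
```

Tip measured at (0.468, 0.101), bar yaw about 85°, in agreement with earlier estimates. Slide the opening over the tip.

>>> carry_out --pt "0 0 0 0 0 10 10" --pt "0 0 0 0 0 14 10" --pt "0 0 0 0 0 14 10" --pt "0 0 0 0 0 14 10" --pt "0 0 0 0 0 10 10" --pt "0 0 0 0 0 0 10"

```text
time: 16.68
ee_pos: [0.4617, 0.0917, 0.3042]
tcp_rot: [110.1, 90.0, -165.0]
wrist_force: [-0.1, -0.4, -4.0]
opening: 0.0188
```

Run:
```python
from h import *
st(); o=see("wrist","w13"); see("scene","sc13",(230,80,430,230),4); see("side","s13",(120,60,320,260),3)
```

```text
t 16.68 p [0.4617 0.0917 0.3042] jaw 84.9 down -1.0 q [ 11.2  -3.5   9.7 103.3  -0.   16.3] F [-0.1 -0.4 -4. ] op 0.0188
```

View pics/sc13.png

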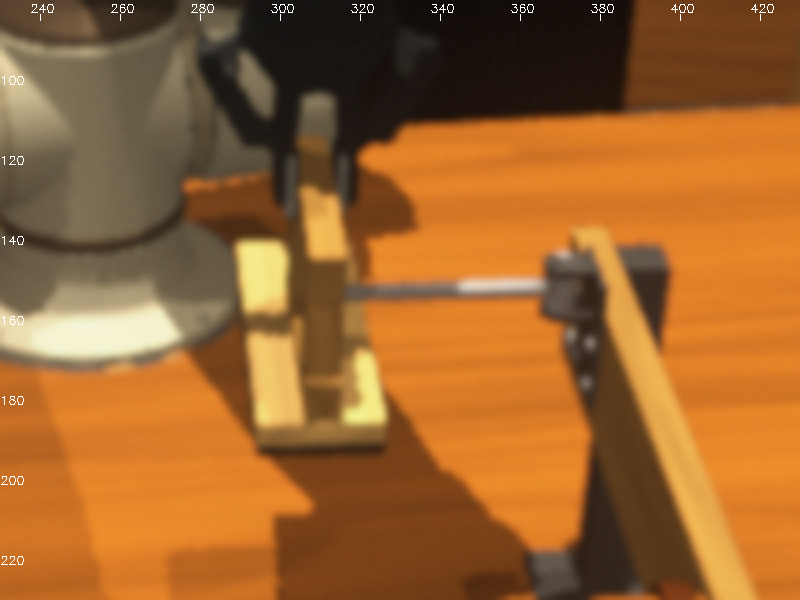

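View pics/s13.png

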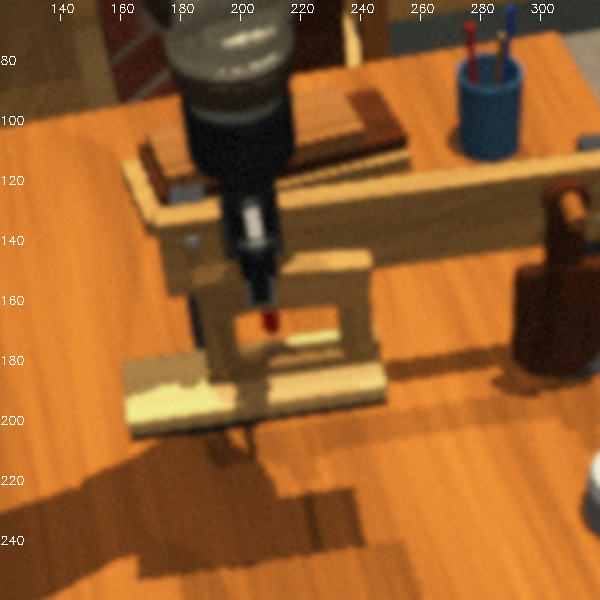

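The red tip shows through the opening (210,167) and there's no contact force. Continue to the seat position.

>>> carry_out --pt "0 0 0 0 0 12 10" --pt "0 0 0 0 0 14 10" --pt "0 0 0 0 0 14 10" --pt "0 0 0 0 0 14 10" --pt "0 0 0 0 0 12 10" --pt "0 0 0 0 -4 8 10" --pt "0 0 0 0 -4 0 10" --pt "0 0 0 0 0 0 10"

```text
time: 17.82
ee_pos: [0.4766, 0.1636, 0.3041]
tcp_rot: [133.5, 90.0, -141.6]
wrist_force: [-0.6, 0.6, -4.6]
opening: 0.0189
```

Run:
```python
from h import *
st(); o=see("wrist","w14"); see("scene","sc14",(260,80,460,230),4); see("side","s14",(120,60,320,260),3)
```

```text
t 17.82 p [0.4766 0.1636 0.3041] jaw 84.8 down -1.0 q [ 18.9   1.   14.2 103.2  -0.   24.1] F [-0.6  0.6 -4.6] op 0.0189
```

View pics/sc14.png

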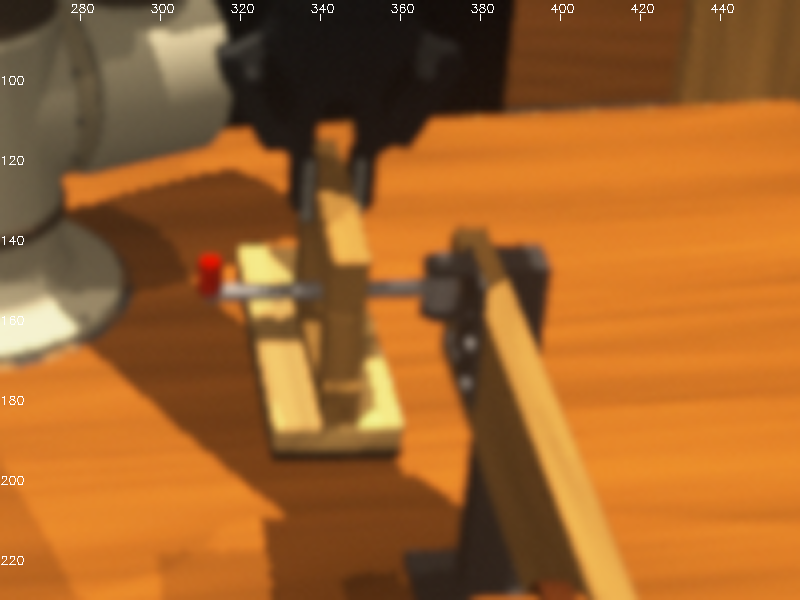

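View pics/s14.png

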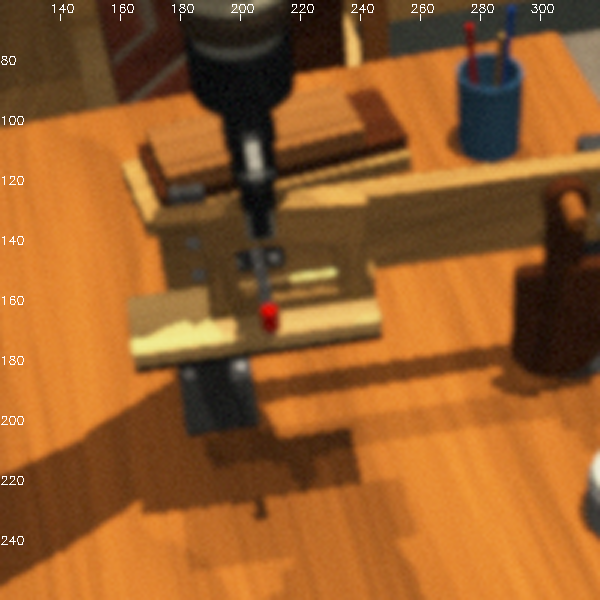

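View pics/w14.png

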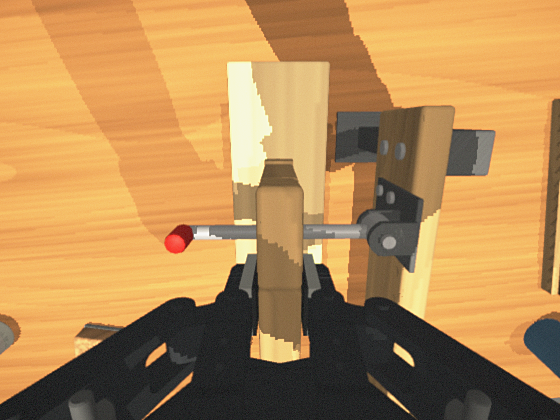

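Run:
```python
from h import *
o=sensors.get_obs(); p=np.array(o['ee_pos']); r=R.from_euler('xyz',o['tcp_rot'],degrees=True)
for px,z in [((215,232.5),.255),((340,231),.255),((176,240),.277),((389,242),.276)]:
    w=wz(px,z,o); print(w.round(4),(r.inv().apply(np.array([*w,z])-p)*1000).round(1))
```

```text
[0.4701 0.1211] [ 49.3   2.4 -42.8]
[0.4767 0.2049] [49.3  3.3 41.2]
[0.4651 0.1027] [ 27.3   5.7 -61.6]
[0.4786 0.2305] [28.3  3.8 66.9]
```

The bar passes at the balance point (tool y about +3 mm, grip at +2.5 mm) and midway between tip and pin. Lower.

>>> carry_out --pt "0 0 0 8 0 2 10" --pt "0 0 0 10 0 0 10" --pt "0 0 0 8 0 0 10" --pt "0 0 0 2 0 0 10" --pt "0 0 0 0 0 0 10"

```text
time: 18.6
ee_pos: [0.4764, 0.1658, 0.2762]
tcp_rot: [127.6, 90.0, -147.5]
wrist_force: [-0.8, -1.0, -3.5]
opening: 0.0191
```

>>> carry_out --pt "0 0 0 1 0 0 10" --pt "0 0 0 0 0 0 10"

```text
time: 18.85
ee_pos: [0.4766, 0.1659, 0.2755]
tcp_rot: [-64.1, 90.0, 20.7]
wrist_force: [0.1, 0.2, -3.8]
opening: 0.019
```

>>> carry_out --pt "0 0 0 1 0 0 10" --pt "0 0 0 0 0 0 10"

```text
time: 19.1
ee_pos: [0.4765, 0.1659, 0.2742]
tcp_rot: [126.5, 90.0, -148.7]
wrist_force: [-0.0, -0.5, -4.4]
opening: 0.0192
```

>>> carry_out --pt "0 0 0 1 0 0 10" --pt "0 0 0 0 0 0 10"

```text
time: 19.35
ee_pos: [0.4765, 0.1659, 0.2734]
tcp_rot: [-61.7, 90.0, 23.2]
wrist_force: [-0.8, 0.4, -4.1]
opening: 0.0191
```

>>> carry_out --pt "0 0 0 1 0 0 10" --pt "0 0 0 0 0 0 10"

```text
time: 19.6
ee_pos: [0.4766, 0.1659, 0.2731]
tcp_rot: [-66.7, 89.9, 18.2]
wrist_force: [-0.7, -0.7, 4.7]
opening: 0.0193
```

Contact came at the expected height (TCP 0.273). Ease off and release gently.

>>> carry_out --pt "0 0 0 -0.5 0 0 10" --pt "0 0 0 0 0 0 24" --pt "0 0 0 0 0 0 28" --pt "0 0 0 0 0 0 34" --pt "0 0 0 0 0 0 42" --pt "0 0 0 0 0 0 45" --pt "0 0 0 0 0 0 45" --squeeze 20

```text
time: 20.48
ee_pos: [0.4765, 0.1659, 0.2728]
tcp_rot: [45.6, 90.0, 130.5]
wrist_force: [-0.5, -0.6, -0.3]
opening: 0.0384
```

Run:
```python
from h import *
st(); o=see("wrist","w15"); see("scene","sc15",(260,80,460,230),4)
```

```text
t 20.48 p [0.4765 0.1659 0.2728] jaw 84.8 down -1.0 q [19.2 -0.1  9.5 99.6  0.  24.3] F [-0.5 -0.6 -0.3] op 0.0384
```

View pics/w15.png

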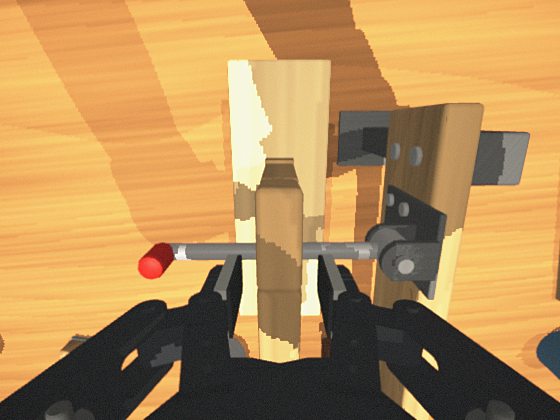

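View pics/sc15.png

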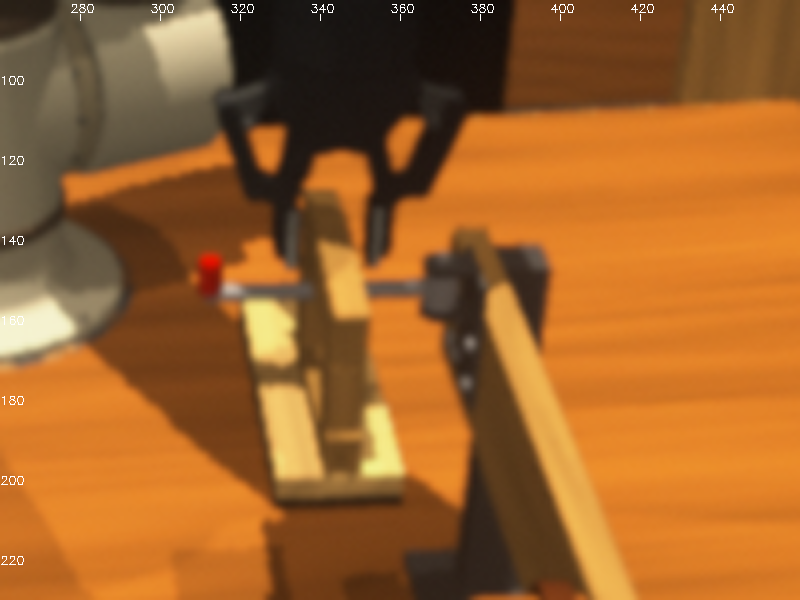

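Hanging free of the pads. Retreat straight up and verify.

>>> carry_out --pt "0 0 0 -10 0 0 45" --pt "0 0 0 -20 0 0 45" --pt "0 0 0 -40 0 0 45" --pt "0 0 0 -50 0 0 45" --pt "0 0 0 0 0 0 45" --pt "0 0 0 0 0 0 45" --pt "0 0 0 0 0 0 45" --pt "0 0 0 0 0 0 45"

```text
time: 21.58
ee_pos: [0.4763, 0.1658, 0.392]
tcp_rot: [114.5, 89.9, -160.7]
wrist_force: [-0.2, 0.3, 0.3]
opening: 0.0384
```

Run:
```python
from h import *
st(); see("scene","sc16",(260,80,460,230),4); see("side","s16",(120,60,320,260),3)
a=vision.camera("side").astype(int)
import time
```

```text
t 21.57 p [0.4763 0.1658 0.392 ] jaw 84.8 down -1.0 q [ 19.2   6.2  30.2 114.   -0.   24.3] F [-0.2  0.3  0.3] op 0.0384
```

>>> carry_out --pt "0 0 0 0 0 0 45" --pt "0 0 0 0 0 0 45" --pt "0 0 0 0 0 0 45" --pt "0 0 0 0 0 0 45"

```text
time: 22.22
ee_pos: [0.4765, 0.1659, 0.3928]
tcp_rot: [-53.5, 90.0, 31.4]
wrist_force: [0.3, 0.2, 1.2]
opening: 0.0383
```

Run:
```python
from h import *
see("side","s17",(120,60,320,260),3); see("side","s17f"); see("scene","sc17f")
a=cv2.imread("pics/s16.png").astype(int);b=cv2.imread("pics/s17.png").astype(int);print(abs(a-b).max(),abs(a-b).mean()); st()
```

```text
28 2.0356175925925926
t 22.38 p [0.4765 0.1659 0.3928] jaw 84.9 down -1.0 q [ 19.2   6.2  30.3 114.1   0.   24.3] F [-0.1  0.2  0.5] op 0.0386
```

View pics/sc16.png

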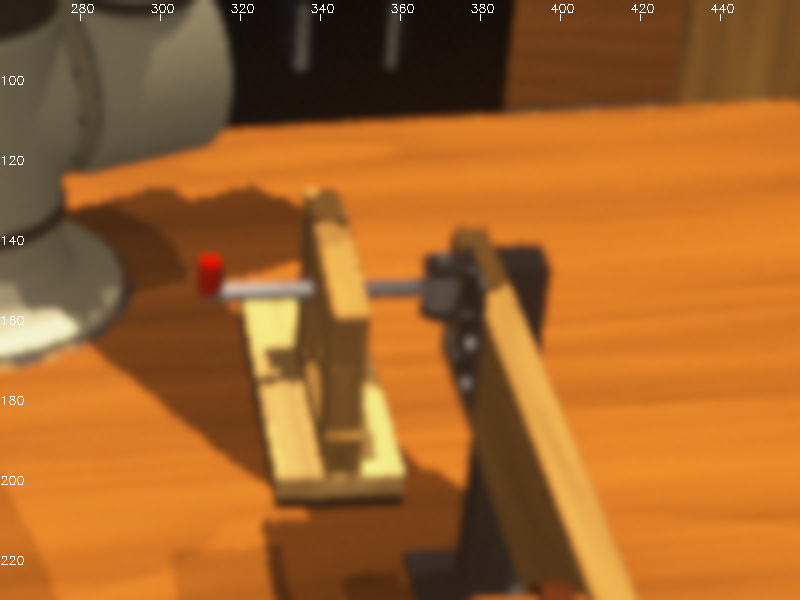

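View pics/s17.png

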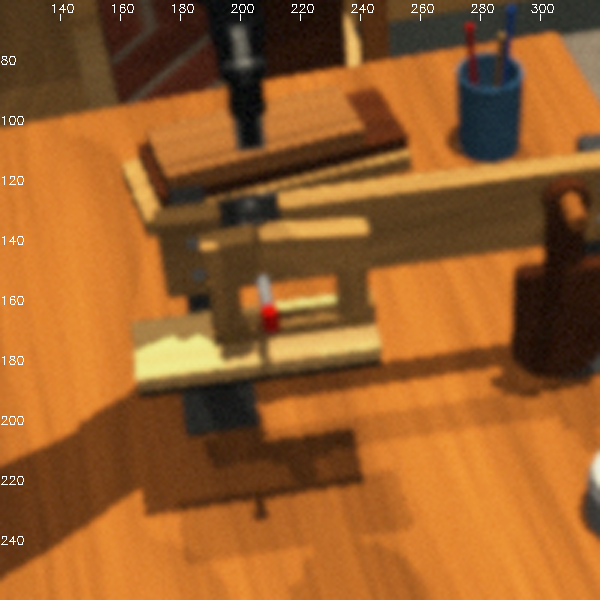

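View pics/sc17f.png

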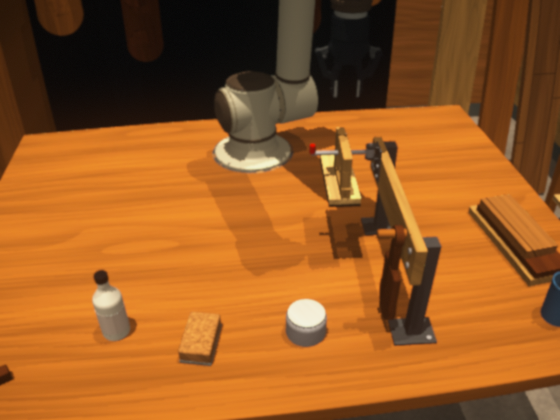

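The block hangs still and level on the bar, the tip is clear, the gripper is well above, and the other objects are where they were. Handing in.

Run:
```python
from workcell import job_done
print(job_done())
```

```text
the job is handed in; nothing more can be done
None
```

The push block is hanging by its handle opening on the hook, sole down, and I handed the job in at about 22 s of the 72 s allowed.

- **Hook:** I swung it out by its red tip until it met its stop. The push force rose to about 18 N with no further movement, and I then let go. In the pictures the bar is square to the rail to within about 0.5°.
- **Tipping:** I pushed the block over at its nose. It fell onto its sole and came to rest, and the wrist picture matched the fitted pose to about 1 pixel.
- **Hanging:** I gripped the handle over the centre of mass, slid the opening over the tip without touching it, and lowered it midway along the bar. It touched the bar at the expected height. I then released it and backed off about 120 mm straight up.

**Last checks:**
- The block hangs roughly level between the rail and the tip.
- Two pictures taken about 0.8 s apart differed only by noise.
- The wrist force was near zero.
- The bottle, sanding block and tin looked to be where they started.

No check failed. Only the first corner I picked on the rail disagreed with the rest; I re-picked it before relying on the fit.

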